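# Open the mist line up to its memory stop

### The arm

A 7-joint arm with a two-finger parallel gripper is mounted at the origin on the work surface. World frame = base frame: x ahead of the robot, y to its left, z up, the work surface at z = 0. Lengths are in m, angles in rad, forces in N, time in s.
With the tool pointing down it reaches from about 0.4 to 0.875 m from the base axis. Payload 19.3 kg.
Tool frame: the origin (TCP) lies between the finger pads; the fingertips stand 17 mm ahead of it and the grasp point (between the pads) lies 2 mm behind it (bot.finger_overhang is the distance from the TCP to the fingertips, in m); z points along the fingers, y is the line along which they close (so a half turn about z gives the same grasp; the last joint's range is limited). The gripper opens to 85 mm and grips with 20 to 120 N. Pads are 22 mm wide; open, the fingers measure 114 mm over their backs; the gripper's body (76 mm by 85 mm) begins 54 mm behind the grasp point. The pads swing forward as they close: fully open they stand 13 mm farther back than shut.
Start: joints at [-1.415, 0.521, -0.036, 1.599, 0.021, 1.021, -0.113], TCP at [0.14, 0.609, 0.248] pointing down, gripper open.
Joint ranges: [-2.91, 2.91], [-0.3, 2.13], [-1.5, 1.42], [0.17, 2.43], [-1.26, 4.41], [0.16, 1.93], [-2.52, 2.52]. Speed limits (rad/s): [1.89, 1.89, 2.39, 2.39, 3.01, 3.01, 3.01].

### API

Orientations are given as [roll, pitch, yaw] about the fixed x, y, z axes, in that order (R = Rz(yaw) Ry(pitch) Rx(roll)).
In Python, from workcell import observe, grab_frame, bot gives the robot as it stands.
- The arm moves only by the shell command python3 -m crank 'ROWS' [FORCE]. ROWS is a JSON object of lists of equal length, an entry for each row: "linear": the shift along the world's x, y, z each as a share of 0.25 m, from -1 to 1, a list of three; "delta_rot": the turn, a rotation vector about the world's x, y, z each as a share of 30 degrees, from -1 to 1, a list of three; "fingers": the opening, from -1 (shut) to 1 (fully open). In form: {"linear": [[dx, dy, dz], ...], "delta_rot": [[rx, ry, rz], ...], "fingers": [fingers, ...]}. A call has 1 to 5 rows; each row is the pose to reach, as a shift and turn from the pose commanded when the call began; what a row does not reach only later rows make up. A row lasts 1/10 s, in which the tool goes at most 50 mm and 8.59 degrees, less where a joint would pass 70% of its speed; a pose out of reach is approached as far as the arm can. A call with a number of a shift or a turn outside -1 to 1 is refused whole. A call with a gripper value outside its range is refused whole. The fingers move at their own pace and stop on an object; FORCE is the grip in N (left out, the last holds). Time passes only in rows, so rows that repeat a pose let the fingers close. It gives the time, the measured TCP pose, the force, the opening and the grip force at its end, in the units of the state.
- observe(): the state, without advancing time (a new reading comes with each control period).
- grab_frame(name): name is "scene" or "top" or "wrist"; returns a dict with "image" (480x640x3 uint8, red, green, blue), "mtx" (3x3 intrinsics, pixels), "xyz" and "orientation" of the camera in the world. Camera axes: x right, y down, z forward; pixel columns grow to the right and rows downward; lengths in m; the calibration is good to about 2 mm. A picture is of the moment at which its call begins. There is no depth.
- bot.job_done(): hands the job in; it is judged then, once.
The state is a dict: "clock": time; "qpos": joint angles; "qd": joint speeds; "joint_efforts": joint torques, N m; "position": TCP position; "tool_rot": TCP orientation; "force": force on the tool from outside, world axes, zero at the start; "moment": the same for the moment, N m; "grip_width": finger opening in m; "finger_force": force on a finger pad.
Only numpy, scipy, OpenCV 4.12 (cv2) and the standard library are available. Lean on these libraries where they do the work, as an engineer would, in place of code of your own. Each camera call takes 0.05 s, during which the arm holds its last target. There are 200 camera calls.

### The job

Get the mist line ready for the seedlings: turn the small blue inner knob anticlockwise until its white tab rests firmly against the orange stop pin on the black outer ring. Go by feel with a light touch: the stop must not be forced, and the outer ring must stay at its setting. Then, with the flow set, swing the red shut-off lever fully open so that it lies in line with the pipe, leaving the other things on the table where they are.

Things in the scene. Friction and masses are not known exactly. Their poses are not given: they have to be found in the camera images.
- inner_knob: Blue round knob, 30 mm in diameter, 42 mm tall, upright axis, in the middle of the ring's flat top. Origin on its axis at its underside (84 mm above the table), z up; x points along the middle of its white tab, 7 mm wide, reaching out to 31 mm from the axis, 2 to 8 mm above the ring. It turns about z (anticlockwise from above opens) against 0.08 N m of friction and stays where it is left.
- knob_grip (a point): Point on the knob's axis 32 mm above the ring's top face, 10 mm below the knob's top: the height to grip it. From 10 mm above the ring up the knob is free all round; lower down fingers meet pin, tab or ring. Once the tab is on the pin, the knob stiffens by about 7 N m/rad (0.27 N m for each 10 N on the pin); more than 12 N on the pin (0.32 N m) forces it. From the start the pin is 0.3 to 1.5 rad away.
- outer_ring: Black ribbed memory ring, 71 mm in diameter, 16 mm high, coaxial with and below the knob (68 to 84 mm above the table). Origin on the axis at its underside, z up; x points to the middle of a slot in its top face, 27 mm from the axis, along which the stop pin is clamped. The ring can turn about the same axis and is held only by friction of 0.45 N m.
- ring_mark (a point): Point on the ring's upper rim, 35.5 mm from the axis, in the direction of the slot's middle. The stop pin stands anywhere from 0.3 rad before to 0.3 rad past that direction; its place is not given and must be felt (or seen). It is a post in an orange rubber sleeve, 8 mm in diameter, 9 mm tall, 27 mm from the axis; the tab touches it when their middles are 0.28 rad apart.
- cock_lever (a joint): Angle (rad) of the red shut-off lever about its upright axis: 0 shut (square to the pipe, pointing to the robot's side), growing anticlockwise seen from above to 1.571, fully open at its stop (along the pipe, away from the knobs). It rubs with 0.12 N m and stays where it is left.
- cock_axis (a point): Fixed point on the lever's turning axis at the height of the lever (74 mm above the table), on the pipe 150 mm from the knobs' axis.
- lever_grip (a point): Point in the middle of the lever's red sleeve, 75 mm from its axis. The sleeve is 20 mm wide, 11 mm thick (68.5 to 79.5 mm above the table) and reaches from 35 to 97 mm from the axis; on the robot's side of the pipe nothing stands beside or below it but the base board, 14 mm high.
- seedling_tray: White plastic seedling tray with cells, 120 x 180 x 42 mm, behind the mist line under the nozzle. Leave it. Origin at the centre of its underside.
- olive_pot: Olive ceramic pot, 90 mm in diameter, 82 mm tall. Leave it. Origin at the centre of its underside.
- feed_bottle: Amber bottle, 64 mm in diameter, 150 mm tall. Leave it. Origin at the centre of its underside.
- label_cup: Bamboo cup of plant labels, 68 mm in diameter, 140 mm tall. Leave it. Origin at the centre of its underside.
- pot_feet: Grey round silicone pot feet set, 88 mm across, 12 mm tall. Leave it. Origin at the centre of its underside.
- root_rake: Three-tined steel root rake with wooden handle, 250 mm long, lying flat. Leave it. Origin on the table under its middle.
- trowel: Steel trowel with wooden handle, 300 mm long, lying flat. Leave it. Origin on the table under the middle of its blade.

How it is judged:
On the way, in this order (a step that is already met when the one before it is completed fails the run):
1. the knob's tab presses against the stop pin with at least 1.5 N for 0.2 s, the lever still shut (contact force between inner_knob and outer_ring above 1.5 N and value of joint cock_lever below 0.25 rad), for 0.2 s.
2. the lever is fully open (value of joint cock_lever above 1.45 rad), for 0.2 s.
At the end, for the whole second after the job is handed in: The knob's tab still rests on the stop pin (more than 0.3 N between them), the ring's rim has moved less than 2 mm, and the lever is open past 1.45 rad and at rest (contact force between inner_knob and outer_ring above 0.3 N and distance of ring_mark from where it was at the start of the episode below 0.002 m and value of joint cock_lever above 1.45 rad and velocity of joint cock_lever below 0.05 rad/s); the robot touches nothing.
It fails at once if the tab pushes the stop pin with more than 12 N (contact force between inner_knob and outer_ring above 12 N).
It fails at once if the outer ring is turned: its rim moves more than 3 mm (distance of ring_mark from where it was at the start of the episode above 0.003 m).
It fails at once if another thing on the table is moved more than 20 mm (distance of any of seedling_tray, olive_pot, feed_bottle, label_cup, pot_feet, root_rake, trowel from where it was at the start of the episode above 0.02 m).
It also fails if it takes over 64 s, if anything falls off the work surface, if the arm or the gripper's body presses on something with over 40 N, if the wrist force passes 120 N, or if a joint passes its speed limit or range.

## Working session

There is one attempt and no reset: what is moved stays moved. The work goes in short steps, Python scripts to look and compute and a shell command to move; the robot and the scene stay as the last step left them, time stands still between calls to the robot, and variables do not carry over. Pictures are saved under pics/ and viewed, at most 10 in all, crops included, and the job is handed in when it is done.

```bash
ls; mkdir -p pics
python3 - <<'E'
from workcell import observe, grab_frame, bot
import cv2,json
for n in("scene","top"):
    f=grab_frame(n);cv2.imwrite(f"pics/{n}0.png",f["image"][:,:,::-1]);print(n,f["mtx"],f["xyz"],f["orientation"])
print(observe())
E
```

```text
pics
scene [[444.98587681   0.         324.73781332]
 [  0.         444.98587681 235.20516678]
 [  0.           0.           1.        ]] [ 1.01225706 -0.44391364  1.23505686] [-2.60858826 -0.01442816  0.80236397]
top [[569.98090678   0.         314.28019872]
 [  0.         569.98090678 237.0025363 ]
 [  0.           0.           1.        ]] [0.37366452 0.03988122 1.72964227] [-3.03552364  0.00567244 -1.55221962]
{'clock': 0.1, 'qpos': array([-1.4152    ,  0.52192178, -0.03634529,  1.59991165,  0.02120193,
        1.02109644, -0.11281477]), 'qd': array([-0.00118555, -0.0001783 ,  0.00174464, -0.00356176,  0.00064965,
        0.00026443,  0.00070983]), 'joint_efforts': array([ 2.80700726e-03, -9.28489780e+01,  1.98317394e+00, -3.70527935e+01,
        1.79639517e-02,  5.47184827e-03,  4.45600975e-06]), 'position': array([0.13988819, 0.6088741 , 0.2478175 ]), 'tool_rot': array([-3.14064217e+00,  5.81034672e-05,  2.91578639e+00]), 'force': array([-0.021902  , -0.68968461,  0.29172805]), 'moment': array([0.02757452, 0.04496576, 0.01479843]), 'finger_force': 0.0, 'grip_width': 0.08522541526363758}
```

View pics/top0.png

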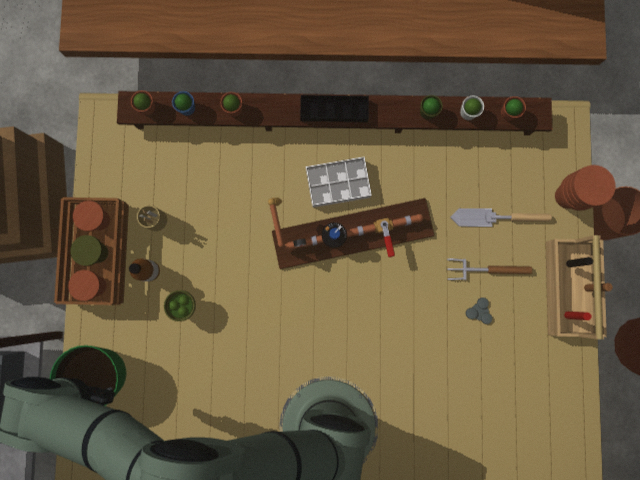

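View pics/scene0.png

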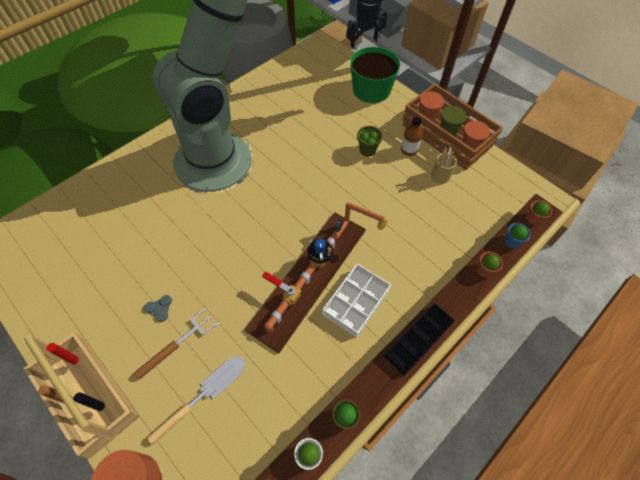

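The top view shows the knob at about (335,232), the red lever at (389,243), and the pipe running from (285,243) to (425,217). The tray is behind the line at (338,182). The scene view shows the knob at (320,248) and the lever at (278,282).

```bash
cat > h.py <<'E'
import numpy as np,cv2
from scipy.spatial.transform import Rotation as R
from workcell import observe, grab_frame, bot
def rays(f,uv):
    uv=np.atleast_2d(uv).astype(float)
    d=np.c_[uv,np.ones(len(uv))]@np.linalg.inv(f["mtx"]).T
    return np.array(f["xyz"]),d@R.from_euler("xyz",f["orientation"]).as_matrix().T
def plane(f,uv,z):
    o,d=rays(f,uv); return o+d*((z-o[2])/d[:,2])[:,None]
def pix(f,P):
    M=R.from_euler("xyz",f["orientation"]).as_matrix()
    c=(np.atleast_2d(P)-f["xyz"])@M; q=c@f["mtx"].T; return q[:,:2]/q[:,2:]
def mask(f,lo,hi,box=None):
    m=cv2.inRange(cv2.cvtColor(f["image"],cv2.COLOR_RGB2HSV),lo,hi)
    if box: k=np.zeros_like(m);x0,y0,x1,y1=box;k[y0:y1,x0:x1]=255;m&=k
    return m
def cen(m):
    y,x=np.nonzero(m); return np.array([x.mean(),y.mean()]),len(x)
E
python3 - <<'E'
from h import *
t=grab_frame("top");s=grab_frame("scene")
for f,bk,br in((t,(315,215,355,250),(375,225,405,265)),(s,(300,230,340,270),(255,262,300,305))):
    c,n=cen(mask(f,(100,100,40),(130,255,255),bk));print("blue",c,n,plane(f,c,.115))
    m=mask(f,(0,150,120),(4,255,255),br)|mask(f,(175,150,120),(180,255,255),br)
    c,n=cen(m);y,x=np.nonzero(m);P=plane(f,np.c_[x,y],.0795)[:,:2];P0=P.mean(0)
    v=np.linalg.svd(P-P0)[2][0];p=(P-P0)@v;print("red",c,n,P0,v,np.degrees(np.arctan2(v[1],v[0])),p.min(),p.max())
E
```

```text
blue [333.94505495 233.38461538] 91 [[ 0.55675187 -0.00361637  0.115     ]]
red [388.7699115 245.9380531] 113 [ 0.52696141 -0.16430019] [-0.9771498  -0.21255178] -167.7280648353564 -0.028820837100274617 0.0287955706272629
blue [319.8013245  245.74172185] 151 [[ 0.56388004 -0.00780959  0.115     ]]
red [271.91964286 278.53571429] 112 [ 0.53295064 -0.16658021] [0.97358183 0.22833838] 13.199265204248709 -0.029209699756138987 0.02862968450570279
```

```bash
python3 -m crank '{"linear":[[0.56,-0.82,0],[0.56,-0.82,0],[0.56,-0.82,0],[0.56,-0.82,0],[0.56,-0.82,0]],"delta_rot":[[0,0,0],[0,0,0],[0,0,0],[0,0,0],[0,0,0]],"fingers":[1,1,1,1,1]}' 20; python3 -c "from h import *;o=observe();print(o['qpos'],o['position'],o['tool_rot'],o['clock'])"
```

```text
clock: 0.7
position: [0.2808, 0.4022, 0.2483]
tool_rot: [3.142, 0.0, 2.916]
force: [1.3, 0.5, 0.1]
grip_width: 0.0854
finger_force: 0.0
[-1.08512389e+00  3.08406079e-01  3.63517401e-03  1.94649458e+00
 -1.34505790e-03  8.86649782e-01  2.64018495e-01] [0.28078738 0.40215224 0.24832747] [3.14156550e+00 7.05470861e-05 2.91562500e+00] 0.7
```

```bash
python3 -m crank '{"linear":[[0.56,-0.82,0],[0.56,-0.82,0],[0.56,-0.82,0],[0.56,-0.82,0],[0.56,-0.82,0]],"delta_rot":[[0,0,0],[0,0,0],[0,0,0],[0,0,0],[0,0,0]],"fingers":[1,1,1,1,1]}'; python3 -c "from h import *;o=observe();print(o['qpos'],o['position'],o['tool_rot'],o['clock'])"
```

```text
clock: 1.2
position: [0.4208, 0.1972, 0.2485]
tool_rot: [3.141, 0.0, 2.916]
force: [1.3, 1.3, -0.4]
grip_width: 0.0856
finger_force: 0.0
[-0.66653373  0.26777991  0.12197779  2.01145661 -0.04233545  0.86421392
  0.82354392] [0.42077217 0.19716127 0.24850009] [3.14125881e+00 3.46999626e-04 2.91572281e+00] 1.2
```

```bash
python3 -m crank '{"linear":[[0.56,-0.81,0],[0.56,-0.81,0],[0.56,-0.81,0],[0.56,-0.81,0],[0.56,-0.81,0]],"delta_rot":[[0,0,-1],[0,0,-1],[0,0,-1],[0,0,-1],[0,0,-1]],"fingers":[1,1,1,1,1]}'
python3 - <<'E'
from h import *
o=observe();print(o['qpos'],o['position'],o['tool_rot'],o['clock'])
f=grab_frame("wrist");cv2.imwrite("pics/w1.png",f["image"][:,:,::-1]);print(f["xyz"],f["orientation"])
E
```

```text
clock: 1.7
position: [0.5609, -0.0054, 0.2483]
tool_rot: [-3.142, 0.0, 2.389]
force: [0.0, 1.6, -0.2]
grip_width: 0.0855
finger_force: 0.0
[-0.32321579  0.43567105  0.3111685   1.78491798 -0.15972281  0.94542623
  0.87271328] [ 0.5608972  -0.00541781  0.24831268] [-3.14154558e+00  3.29282643e-04  2.38901657e+00] 1.7
[0.50992288 0.04212536 0.37481699] [2.86167961e+00 8.23536696e-04 8.17371731e-01]
```

View pics/w1.png

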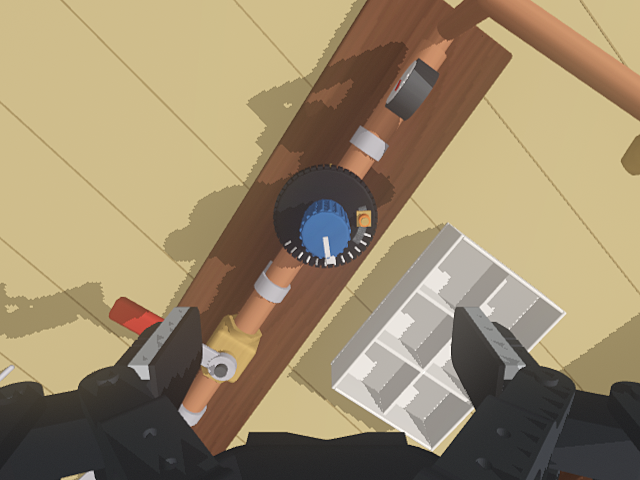

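Wrist view: ring centred near (326,216), knob top near (325,232), white tab at (331,261), and orange pin at (364,218). The tab has to turn anticlockwise to reach the pin.

```bash
cat > loc.py <<'E'
from h import *
def loc(f,box=(262,155,390,280)):
    g=cv2.cvtColor(f["image"],cv2.COLOR_RGB2HSV)
    b=cen(mask(f,(100,100,40),(130,255,255),box));
    p=cen(mask(f,(8,120,150),(22,255,255),(345,195,390,240)));
    return b,p,g
E
python3 - <<'E'
from loc import *
f=grab_frame("wrist");b,p,g=loc(f)
print("blue",b,plane(f,b[0],.112),"pin",p,plane(f,p[0],.091))
m=cv2.inRange(g,(0,0,0),(180,255,62));k=np.zeros_like(m);k[155:275,265:385]=255;m&=k
m=cv2.morphologyEx(m,cv2.MORPH_OPEN,np.ones((5,5),np.uint8))
c=max(cv2.findContours(m,0,2)[0],key=cv2.contourArea)[:,0]
print("dark box",cv2.boundingRect(c))
P=plane(f,cv2.convexHull(c)[:,0],.084)[:,:2].astype(np.float32)
print("ring",cv2.minEnclosingCircle(P), cv2.fitEllipse(P*1000))
print("tab",plane(f,(331,261),.092)); print("lever axis",plane(f,(220,369),.085))
C=np.array([.5605,-.0045])
print(pix(f,[[*C,.084],[*C,.126]]))
cv2.imwrite("pics/z.png",cv2.resize(np.hstack([f["image"][150:280,260:390,::-1],cv2.merge([m]*3)[150:280,260:390]]),None,fx=3,fy=3))
E
```

```text
blue (array([329.65136364, 217.02727273]), 2200) [[ 0.55919399 -0.00575218  0.112     ]] pin (array([368.68666667, 207.93333333]), 150) [[0.57660899 0.01473862 0.091     ]]
dark box (278, 172, 67, 70)
ring ((0.551975667476654, -0.014216255396604538), 0.027354003861546516) ((550.9623413085938, -14.43925666809082), (43.671363830566406, 54.20806884765625), 0.9577904343605042)
tab [[ 0.58668223 -0.0301328   0.092     ]]
lever axis [[ 0.59414949 -0.1566321   0.085     ]]
[[331.99783727 207.90662088]
 [332.76205618 222.52304213]]
```

View pics/z.png

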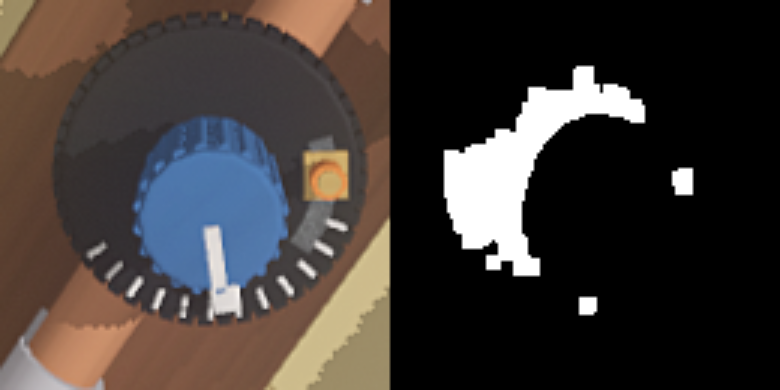

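The crop shows the ring centre at about (329.7,205.5), knob top centre (330,224), pin top (369,210), and tab end (336,250).

Run:
```python
from h import *
f=grab_frame("wrist");o=observe();print(o['position'],o['tool_rot'],o['force'],o['moment'])
r=plane(f,(329.7,205.5),.084)[0];k=plane(f,(330,223),.126)[0];p=plane(f,(369,209.5),.093)[0];t=plane(f,(336,250),.092)[0]
print(r,k,p,t)
C=(r+k)/2
a=lambda q:np.arctan2(*(q-C)[1::-1])
print(C,"pin",a(p),np.hypot(*(p-C)[:2]),"tab",a(t),np.hypot(*(t-C)[:2]),"gap",a(p)-a(t)-.28)
```

```text
[ 0.56064948 -0.00619562  0.24788185] [-3.14059391e+00  6.16118435e-04  2.38797687e+00] [ 0.38223535  0.62759883 -0.06433411] [ 0.02954388  0.0033356  -0.04312979]
[ 0.55616952 -0.00129374  0.084     ] [ 0.55763416 -0.00275211  0.126     ] [0.57513347 0.0174911  0.093     ] [ 0.58112818 -0.0187567   0.092     ]
[ 0.55690184 -0.00202292  0.105     ] pin 0.8193594905245757 0.026705603066713497 tab -0.6044750481685027 0.029443755563854094 gap 1.1438345386930784
```

```bash
python3 -m crank '{"linear":[[-0.01,0.01,-0.35],[-0.01,0.01,-0.35],[-0.01,0.01,-0.35],[-0.01,0.01,-0.35],[-0.01,0.01,-0.35]],"delta_rot":[[0,0,0],[0,0,0],[0,0,0],[0,0,0],[0,0,0]],"fingers":[1,1,1,0,0]}'
python3 - <<'E'
from h import *
o=observe();print(o['position'],o['tool_rot'],o['clock'],o['moment'])
f=grab_frame("wrist");cv2.imwrite("pics/w2.png",f["image"][:,:,::-1]);print(f["xyz"],f["orientation"])
np.savez("w2.npz",**f)
E
```

```text
clock: 2.35
position: [0.5584, -0.0006, 0.1628]
tool_rot: [3.14, 0.002, 2.392]
force: [0.8, -0.4, 0.1]
grip_width: 0.0587
finger_force: 0.0
[ 0.55839765 -0.0005854   0.16280914] [3.13963423e+00 1.59216507e-03 2.39249498e+00] 2.35 [-0.05210266  0.00919116 -0.03661319]
[0.50697819 0.046708   0.28922662] [ 2.86039878e+00 -1.19076958e-03  8.20864899e-01]
```

View pics/w2.png

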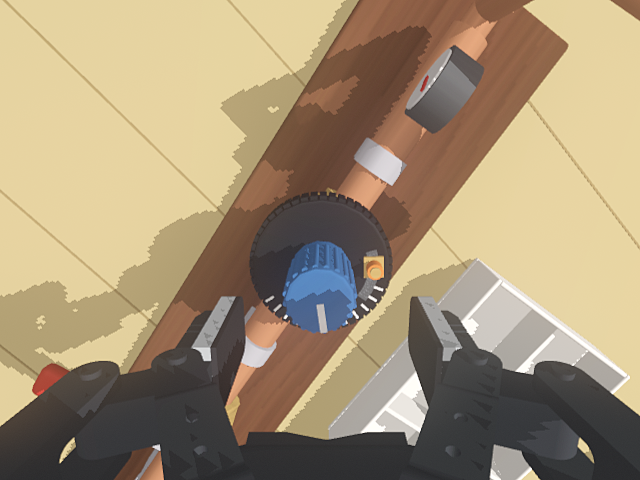

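The knob top is now at about (320,295), ring centre about (320,259), and the finger tips are symmetric about column 325.

Run:
```python
from h import *
f=grab_frame("wrist");o=observe();print(o['position'],o['tool_rot'],o['force'],o['moment'])
b=np.load("w2.npz")
for g in (f,):
    m=mask(g,(100,100,40),(130,255,255),(270,220,380,350)); y,x=np.nonzero(m)
    print("blue box",x.min(),x.max(),y.min(),y.max(),cen(m))
    # lower boundary rows of top disc: use bright blue
    mt=mask(g,(100,60,135),(130,255,255),(270,220,380,350));c=max(cv2.findContours(mt,0,2)[0],key=cv2.contourArea)
    print(cv2.fitEllipse(c),cv2.boundingRect(c))
    e=cv2.fitEllipse(c)[0];print(plane(g,e,.126), plane(g,cen(m)[0],.112))
m=mask(b,(100,100,40),(130,255,255),(270,220,380,350)); y,x=np.nonzero(m);print("w2 box",x.min(),x.max(),y.min(),y.max())
q=o['tool_rot'][2];ty=np.array([np.sin(q),-np.cos(q)]);tx=np.array([np.cos(q),np.sin(q)]);print("toolx",tx,"tooly",ty)
print("TCP pix@.112",pix(f,[[*o['position'][:2],.112],[*o['position'][:2],.126]]))
```

```text
[ 0.5583355  -0.00068658  0.16264806] [3.13943477e+00 1.70184277e-03 2.39236649e+00] [-0.50202668  0.24720311 -0.0240155 ] [-0.0155082  -0.03260452 -0.03545424]
blue box 282 356 241 331 (array([319.72896825, 285.80575397]), 5040)
((322.5158996582031, 289.9797668457031), (68.34746551513672, 86.83930206298828), 24.73023796081543) (283, 242, 75, 91)
[[ 0.55703641 -0.00181537  0.126     ]] [[ 0.55898917 -0.00550351  0.112     ]]
w2 box 282 356 241 332
toolx [-0.73221612  0.68107235] tooly [0.68107235 0.73221612]
TCP pix@.112 [[326.55259697 278.01312159]
 [326.62110302 290.3798177 ]]
```

Run:
```python
from h import *
f=grab_frame("wrist");o=observe();p=o['position'];print(p)
k=plane(f,(320,296.5),.126)[0];r=plane(f,(320.5,259),.084)[0];print(k,r)
print(pix(f,[[k[0],k[1],.126],[k[0],k[1],.084]]))
```

```text
[ 0.55814487 -0.0007052   0.16233868]
[ 0.55829973 -0.00457743  0.126     ] [ 0.55653691 -0.00331541  0.084     ]
[[320.         296.5       ]
 [321.05765361 262.96237031]]
```

```bash
python3 -m crank '{"linear":[[-0.001,-0.013,-0.06],[-0.001,-0.013,-0.13],[-0.001,-0.013,-0.194],[-0.001,-0.013,-0.194]],"delta_rot":[[0,0,0],[0,0,0],[0,0,0],[0,0,0]],"fingers":[0,0,0,0]}'; python3 -c "from h import *;o=observe();print(o['position'],o['moment'],o['force'])"
```

```text
clock: 2.9
position: [0.5566, -0.004, 0.1116]
tool_rot: [-3.14, -0.001, 2.392]
force: [-0.1, 0.3, -0.6]
grip_width: 0.0427
finger_force: 0.0
[ 0.55664732 -0.00403647  0.11156118] [ 0.00171912 -0.03791456 -0.03901305] [-0.13895303  0.31557673 -0.63584079]
```

```bash
python3 -m crank '{"linear":[[0,0,0],[0,0,0],[0,0,0],[0,0,0]],"delta_rot":[[0,0,0],[0,0,0],[0,0,0],[0,0,0]],"fingers":[-0.2,-0.25,-0.28,-0.3]}' 20;  python3 -c "from h import *;o=observe();print(o['position'],o['moment'],o['force'])"
```

```text
clock: 3.3
position: [0.5577, -0.0039, 0.113]
tool_rot: [3.14, 0.001, 2.392]
force: [1.9, 1.7, 2.5]
grip_width: 0.03
finger_force: 1.6
[ 0.55774926 -0.00386351  0.11300988] [ 0.21470619 -0.26918966  0.04239461] [1.93535936 1.67562656 2.45659522]
```

```bash
python3 -m crank '{"linear":[[0.001,0.001,0],[0.001,0.001,0],[0.001,0.001,0]],"delta_rot":[[0,0,0],[0,0,0],[0,0,0]],"fingers":[-0.5,-0.5,-0.5]}' 20;  python3 -c "from h import *;o=observe();print(o['position'],o['moment'],o['force'])"
```

```text
clock: 3.6
position: [0.5578, -0.0039, 0.113]
tool_rot: [3.141, 0.001, 2.392]
force: [-1.1, 0.8, 9.4]
grip_width: 0.0294
finger_force: 19.1
[ 0.55778586 -0.00387958  0.11304709] [ 0.06628232  0.3038329  -0.02263948] [-1.08224294  0.83588945  9.4168153 ]
```

```bash
python3 -m crank '{"linear":[[0,0,0.002],[0,0,0.002],[0,0,0.002],[0,0,0.002],[0,0,0.002]],"delta_rot":[[0,0,0.17],[0,0,0.34],[0,0,0.51],[0,0,0.68],[0,0,0.83]],"fingers":[-0.5,-0.5,-0.5,-0.5,-0.5]}' 20;  python3 -c "from h import *;o=observe();print(o['position'],o['moment'],o['force'],o['qpos'])"
```

```text
clock: 4.1
position: [0.5573, -0.0047, 0.1131]
tool_rot: [-3.141, 0.0, 2.83]
force: [-1.0, -4.8, 3.6]
grip_width: 0.0293
finger_force: 20.8
[ 0.55730302 -0.00472063  0.11311513] [-0.96220795  0.46056461 -0.10885687] [-0.97425528 -4.7642833   3.64893505] [-0.18713883  0.60403466  0.12372879  1.894451   -0.11474077  0.65007277
  1.26514269]
```

```bash
python3 -m crank '{"linear":[[0,-0.003,0],[0,-0.003,0],[0,-0.003,0],[0,-0.003,0],[0,-0.003,0]],"delta_rot":[[0,0,0.17],[0,0,0.34],[0,0,0.51],[0,0,0.67],[0,0,0.67]],"fingers":[-0.5,-0.5,-0.5,-0.5,-0.5]}' 20;  python3 -c "from h import *;o=observe();print(o['position'],o['tool_rot'],o['moment'],o['force'],o['qpos'])"
```

```text
clock: 4.6
position: [0.5572, -0.0056, 0.1131]
tool_rot: [-3.141, -0.0, -3.105]
force: [-3.6, -4.7, 5.9]
grip_width: 0.0292
finger_force: 21.0
[ 0.55720662 -0.00556619  0.11308985] [-3.14091377e+00 -3.53935675e-04 -3.10474985e+00] [-1.05274923  0.66288996  0.08945552] [-3.64541181 -4.66715232  5.88389843] [-0.11673192  0.59909313  0.02776772  1.89080173 -0.02470727  0.65241665
  1.53348144]
```

Run:
```python
from h import *
f=grab_frame("wrist");cv2.imwrite("pics/w3.png",f["image"][150:450,170:490,::-1].repeat(2,0).repeat(2,1))
for i in range(3):
    o=observe();print(o['clock'],o['position'],o['tool_rot'],o['moment'],o['force'])
    grab_frame("wrist")
```

```text
4.65 [ 0.55722846 -0.0055536   0.11310805] [-3.14094695e+00 -3.33128194e-04 -3.10783459e+00] [-1.07777087  0.7067729   0.02356601] [-3.85293175 -5.40150173  5.98710663]
4.7 [ 0.55722647 -0.00554625  0.11308331] [-3.14085158e+00 -3.70531347e-04 -3.10860368e+00] [-1.15440737  0.64701112  0.08791644] [-2.77578966 -4.18735787  5.95224327]
4.75 [ 0.55720148 -0.00552686  0.1130638 ] [-3.14077849e+00 -4.21825891e-04 -3.10878193e+00] [-1.2071603   0.67510638  0.08494395] [-3.42242131 -5.54787144  6.10098668]
```

View pics/w3.png

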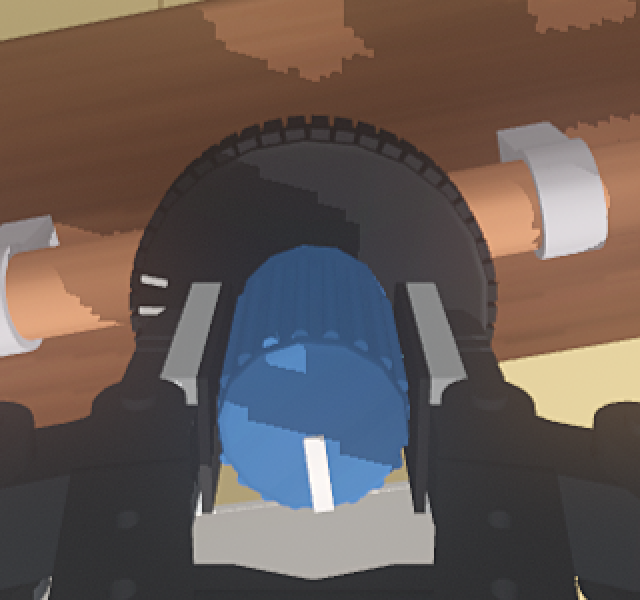

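The tab's pointer has turned with the gripper and now faces roughly world +x, so it isn't slipping. I'll continue slowly and reduce the side force.

```bash
python3 -m crank '{"linear":[[-0.003,-0.003,0],[-0.003,-0.003,0],[-0.003,-0.003,0],[-0.003,-0.003,0],[-0.003,-0.003,0]],"delta_rot":[[0,0,0.06],[0,0,0.12],[0,0,0.18],[0,0,0.24],[0,0,0.3]],"fingers":[-0.5,-0.5,-0.5,-0.5,-0.5]}' 20;  python3 -c "from h import *;o=observe();print(o['position'],o['tool_rot'],o['moment'],o['force'],o['qpos'])"
```

```text
clock: 5.3
position: [0.5572, -0.0059, 0.1131]
tool_rot: [-3.141, 0.001, -2.947]
force: [1.5, -5.7, 5.5]
grip_width: 0.0297
finger_force: 21.0
[ 0.55716081 -0.00594243  0.11310847] [-3.14087205e+00  8.95793490e-04 -2.94745652e+00] [-1.29107779 -0.42696903 -0.046617  ] [ 1.54176728 -5.74117121  5.45010862] [-0.08522263  0.59753991 -0.01500283  1.89031902  0.01493338  0.65287877
  1.65545197]
```

```bash
python3 -m crank '{"linear":[[0,-0.003,0],[0,-0.003,0],[0,-0.003,0],[0,-0.003,0],[0,-0.003,0]],"delta_rot":[[0,0,0.04],[0,0,0.08],[0,0,0.12],[0,0,0.15],[0,0,0.17]],"fingers":[-0.5,-0.5,-0.5,-0.5,-0.5]}' 20;  python3 -c "from h import *;o=observe();print(o['position'],o['tool_rot'],o['moment'],o['force'])"
```

```text
clock: 5.8
position: [0.5572, -0.0062, 0.1131]
tool_rot: [-3.141, 0.001, -2.859]
force: [2.0, -3.4, 4.9]
grip_width: 0.0292
finger_force: 20.9
[ 0.55718009 -0.00622874  0.11309489] [-3.14126301e+00  9.96831592e-04 -2.85863826e+00] [-0.68986655 -0.46952398 -0.06516628] [ 2.0389931  -3.38975387  4.91427126]
```

```bash
python3 -m crank '{"linear":[[0,-0.002,0],[0,-0.002,0],[0,-0.002,0]],"delta_rot":[[0,0,0.015],[0,0,0.03],[0,0,0.04]],"fingers":[-0.5,-0.5,-0.5]}' 20;  python3 -c "from h import *;o=observe();print(o['tool_rot'],o['moment'],o['force'])"
```

```text
clock: 6.1
position: [0.5572, -0.0063, 0.1131]
tool_rot: [3.142, 0.001, -2.838]
force: [2.8, -0.9, 4.5]
grip_width: 0.0293
finger_force: 20.9
[ 3.14154960e+00  1.14377587e-03 -2.83771122e+00] [-0.23908    -0.45040595 -0.07856282] [ 2.83627025 -0.92844777  4.47036818]
```

```bash
python3 -m crank '{"linear":[[0,0,0],[0,0,0],[0,0,0]],"delta_rot":[[0,0,0.012],[0,0,0.024],[0,0,0.034]],"fingers":[-0.5,-0.5,-0.5]}' 20;  python3 -c "from h import *;o=observe();print(o['tool_rot'],o['moment'],o['force'])"
```

```text
clock: 6.4
position: [0.5572, -0.0063, 0.1131]
tool_rot: [-3.142, 0.001, -2.82]
force: [2.6, -0.8, 4.8]
grip_width: 0.0292
finger_force: 20.9
[-3.14156741e+00  1.13192830e-03 -2.82004320e+00] [-0.24985297 -0.47217189 -0.08932307] [ 2.63833333 -0.77880039  4.84468572]
```

```bash
python3 -m crank '{"linear":[[0,0,0],[0,0,0],[0,0,0]],"delta_rot":[[0,0,0.012],[0,0,0.024],[0,0,0.034]],"fingers":[-0.5,-0.5,-0.5]}' 20;  python3 -c "from h import *;o=observe();print(o['tool_rot'],o['moment'],o['force'])"
```

```text
clock: 6.7
position: [0.5572, -0.0064, 0.1131]
tool_rot: [-3.141, 0.001, -2.802]
force: [2.9, -1.3, 5.1]
grip_width: 0.0296
finger_force: 20.9
[-3.14149237e+00  1.13588871e-03 -2.80224450e+00] [-0.23003736 -0.48367888 -0.07426767] [ 2.8892287  -1.25868159  5.08814367]
```

```bash
python3 -m crank '{"linear":[[0,0,0],[0,0,0],[0,0,0]],"delta_rot":[[0,0,0.012],[0,0,0.024],[0,0,0.034]],"fingers":[-0.5,-0.5,-0.5]}' 20;  python3 -c "from h import *;o=observe();print(o['tool_rot'],o['moment'],o['force'])"
```

```text
clock: 7.0
position: [0.5572, -0.0064, 0.1131]
tool_rot: [-3.141, 0.001, -2.785]
force: [2.5, -2.1, 5.4]
grip_width: 0.0295
finger_force: 20.9
[-3.14141138e+00  1.12237081e-03 -2.78451747e+00] [-0.29019098 -0.5079977  -0.11514511] [ 2.53290218 -2.07977174  5.37670439]
```

```bash
python3 -m crank '{"linear":[[0,0,0],[0,0,0],[0,0,0]],"delta_rot":[[0,0,0.01],[0,0,0.02],[0,0,0.02]],"fingers":[-0.5,-0.5,-0.5]}' 20;  python3 -c "from h import *;o=observe();print(o['tool_rot'],o['moment'],o['force'])"
```

```text
clock: 7.3
position: [0.5572, -0.0064, 0.1131]
tool_rot: [-3.141, 0.001, -2.774]
force: [4.4, -1.6, 4.6]
grip_width: 0.0295
finger_force: 20.9
[-3.14140485e+00  1.17465048e-03 -2.77408146e+00] [-0.30147952 -0.56174801 -0.0764348 ] [ 4.37405715 -1.60667536  4.64505654]
```

Still only friction (about -0.08 N m), so I'll continue in small steps.

```bash
python3 -m crank '{"linear":[[-0.001,0,0],[-0.001,0,0],[-0.001,0,0]],"delta_rot":[[0,0,0.012],[0,0,0.024],[0,0,0.034]],"fingers":[-0.5,-0.5,-0.5]}' 20;  python3 -c "from h import *;o=observe();print(o['tool_rot'],o['moment'],o['force'])"
```

```text
clock: 7.6
position: [0.5572, -0.0065, 0.1131]
tool_rot: [-3.141, 0.002, -2.756]
force: [5.3, -1.4, 3.7]
grip_width: 0.0294
finger_force: 20.9
[-3.14117912e+00  1.61856088e-03 -2.75619638e+00] [-0.35545601 -1.05871443 -0.12026548] [ 5.28458412 -1.36541661  3.72306012]
```

```bash
python3 -m crank '{"linear":[[0.003,0,0],[0.003,0,0],[0.003,0,0]],"delta_rot":[[0,0,0.01],[0,0,0.02],[0,0,0.027]],"fingers":[-0.5,-0.5,-0.5]}' 20;  python3 -c "from h import *;o=observe();print(o['tool_rot'],o['moment'],o['force'])"
```

```text
clock: 7.9
position: [0.5573, -0.0065, 0.1131]
tool_rot: [-3.142, 0.0, -2.742]
force: [1.5, -1.9, 7.9]
grip_width: 0.0292
finger_force: 21.3
[-3.14155597e+00  3.13126612e-04 -2.74209559e+00] [-0.35545754 -0.09025951 -0.10599201] [ 1.47790187 -1.89275245  7.93760711]
```

```bash
python3 -m crank '{"linear":[[0,0,0],[0,0,0],[0,0,0]],"delta_rot":[[0,0,0.01],[0,0,0.02],[0,0,0.027]],"fingers":[-0.5,-0.5,-0.5]}' 20;  python3 -c "from h import *;o=observe();print(o['tool_rot'],o['moment'],o['force'])"
```

```text
clock: 8.2
position: [0.5573, -0.0066, 0.1131]
tool_rot: [-3.142, 0.0, -2.728]
force: [-0.0, -2.9, 8.1]
grip_width: 0.0295
finger_force: 21.3
[-3.14150622e+00  3.11156799e-04 -2.72802827e+00] [-0.39913971 -0.15680239 -0.13747046] [-0.04038709 -2.90180888  8.08365867]
```

```bash
python3 -m crank '{"linear":[[0,0,0],[0,0,0],[0,0,0]],"delta_rot":[[0,0,0.01],[0,0,0.02],[0,0,0.02]],"fingers":[-0.5,-0.5,-0.5]}' 20;  python3 -c "
from h import *
for i in range(3):
  o=observe();print(o['tool_rot'][2],o['moment'],o['force']);grab_frame('top')"
```

```text
clock: 8.5
position: [0.5573, -0.0066, 0.113]
tool_rot: [-3.142, 0.0, -2.718]
force: [0.1, -2.4, 7.4]
grip_width: 0.0295
finger_force: 21.2
-2.717520389744509 [-0.38209013 -0.18724267 -0.10548868] [ 0.0972028  -2.43622278  7.38078706]
-2.717625929931666 [-0.36712232 -0.16925391 -0.08526513] [ 0.63118388 -0.78833874  8.70758095]
-2.717711766476247 [-0.41692494 -0.1782106  -0.00691012] [ 0.31418447 -2.09424988  8.56020152]
```

```bash
cat > mz.py <<'E'
from h import *
L=[]
for i in range(6):
  o=observe();L.append([o['tool_rot'][2],o['moment'][2],*o['force']]);grab_frame('top')
print(np.mean(L,0).round(3),"t",o['clock'])
E
python3 -m crank '{"linear":[[0,0,0],[0,0,0],[0,0,0]],"delta_rot":[[0,0,0.01],[0,0,0.02],[0,0,0.03]],"fingers":[-0.5,-0.5,-0.5]}' 20 | grep tool; python3 mz.py
```

```text
tool_rot: [-3.141, 0.0, -2.702]
[-2.702 -0.039  0.694 -2.103  8.127] t 9.2
```

```bash
python3 -m crank '{"linear":[[0,0,0],[0,0,0],[0,0,0]],"delta_rot":[[0,0,0.01],[0,0,0.02],[0,0,0.03]],"fingers":[-0.5,-0.5,-0.5]}' 20 | grep tool; python3 mz.py
python3 - <<'E'
from h import *
f=grab_frame("wrist");cv2.imwrite("pics/w4.png",f["image"][150:450,170:490,::-1].repeat(2,0).repeat(2,1))
E
```

```text
tool_rot: [-3.141, 0.0, -2.686]
[-2.686 -0.063  0.729 -2.419  8.091] t 9.8
```

View pics/w4.png

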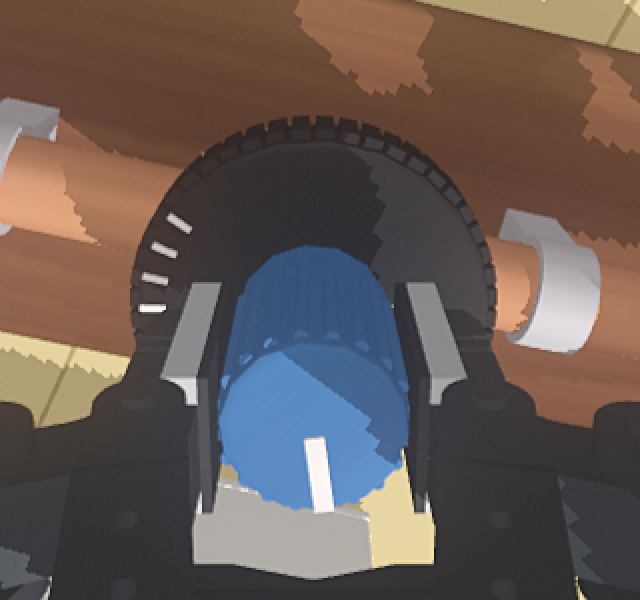

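The white line sits in the same place relative to the fingers, so there is no slip and no contact yet.

```bash
python3 -m crank '{"linear":[[0,0,0],[0,0,0],[0,0,0]],"delta_rot":[[0,0,0.01],[0,0,0.02],[0,0,0.03]],"fingers":[-0.5,-0.5,-0.5]}' 20 | grep tool; python3 mz.py
```

```text
tool_rot: [-3.141, 0.0, -2.671]
[-2.671 -0.13   1.328 -2.435  7.878] t 10.45
```

```bash
python3 -m crank '{"linear":[[0,0,0],[0,0,0],[0,0,0]],"delta_rot":[[0,0,0.01],[0,0,0.02],[0,0,0.025]],"fingers":[-0.5,-0.5,-0.5]}' 20 | grep tool; python3 mz.py
```

```text
tool_rot: [-3.141, 0.0, -2.658]
[-2.658 -0.207  1.322 -2.371  8.025] t 11.05
```

```bash
python3 -m crank '{"linear":[[0,0,0],[0,0,0],[0,0,0],[0,0,0]],"delta_rot":[[0,0,0.006],[0,0,0.012],[0,0,0.012],[0,0,0.012]],"fingers":[-0.5,-0.5,-0.5,-0.5]}' 20 | grep tool; python3 mz.py
```

```text
tool_rot: [-3.141, 0.0, -2.651]
[-2.652 -0.188  1.23  -2.703  7.755] t 11.75
```

```bash
python3 -m crank '{"linear":[[0,0,0],[0,0,0],[0,0,0],[0,0,0],[0,0,0]],"delta_rot":[[0,0,0],[0,0,0],[0,0,0],[0,0,0],[0,0,0]],"fingers":[-0.2,-0.1,0,0,0]}' 20; python3 mz.py; python3 -m crank '{"linear":[[0,0,0.2],[0,0,0.4],[0,0,0.55],[0,0,0.55]],"delta_rot":[[0,0,0],[0,0,0],[0,0,0],[0,0,0]],"fingers":[0,0,0,0]}' 20
python3 - <<'E'
from h import *
f=grab_frame("wrist");cv2.imwrite("pics/w5.png",f["image"][:,:,::-1]);np.savez("w5.npz",**f)
o=observe();print(o['qpos'],o['position'])
E
```

```text
clock: 12.3
position: [0.5571, -0.0066, 0.1127]
tool_rot: [3.141, -0.0, -2.652]
force: [-0.3, -0.1, 0.1]
grip_width: 0.0428
finger_force: 0.0
[-2.652 -0.01   0.423 -0.081  0.241] t 12.55
clock: 13.0
position: [0.5591, -0.0066, 0.2553]
tool_rot: [-3.138, 0.007, -2.652]
force: [0.5, -0.5, -1.3]
grip_width: 0.0426
finger_force: 0.0
[-0.01368726  0.40962518 -0.10852265  1.7741014   0.05316986  0.95636492
  1.91675871] [ 0.55813695 -0.00661608  0.25266365]
```

View pics/w5.png

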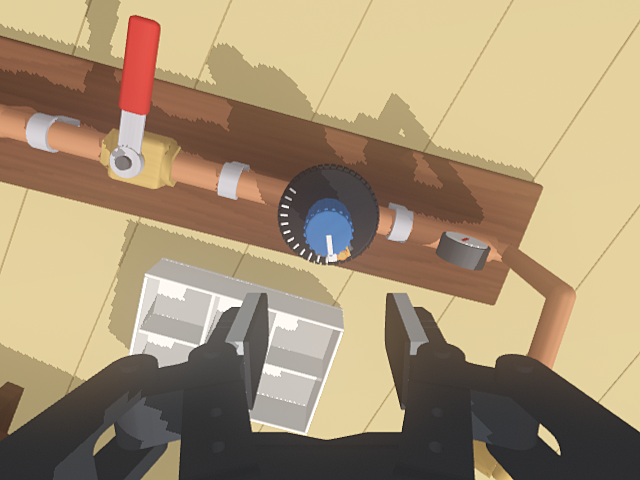

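The tab is against the orange pin at about (340,256) and stays there. The red lever runs from (145,18) to its hub at (124,161).

Run:
```python
from h import *
f=np.load("w5.npz")
m=mask(f,(0,150,100),(6,255,255),(90,0,180,130))|mask(f,(174,150,100),(180,255,255),(90,0,180,130))
y,x=np.nonzero(m);P=plane(f,np.c_[x,y],.078)[:,:2];P0=P.mean(0);v=np.linalg.svd(P-P0)[2][0];v=-v if v[0]>0 else v
p=(P-P0)@v;print("sleeve mid",P0,v,np.degrees(np.arctan2(*v[::-1])),p.min(),p.max())
print("axis",P0-.066*v,"pix",plane(f,(124,161),.082))
K=np.array([.5573,-.0065]);print("axis from knob",K+.15*np.array([-v[1],v[0]]))
print("knob seen",plane(f,(329,234),.126))
```

```text
sleeve mid [ 0.52845847 -0.16628712] [-0.9731981 -0.2299684] -166.7047884843432 -0.0309950563022813 0.029851647552273427
axis [ 0.59268955 -0.15110921] pix [[ 0.59172806 -0.15137794  0.082     ]]
axis from knob [ 0.59179526 -0.15247971]
knob seen [[ 0.56007086 -0.00523864  0.126     ]]
```

```bash
python3 -m crank '{"linear":[[-0.18,-0.5,0],[-0.18,-0.5,0],[-0.18,-0.5,0],[-0.18,-0.5,0]],"delta_rot":[[0,0,-1],[0,0,-1],[0,0,-1],[0,0,-1]],"fingers":[-1,-1,-1,-1]}' 20 >/dev/null; python3 -m crank '{"linear":[[0,0,0],[0,0,0],[0,0,0],[0,0,0]],"delta_rot":[[0,0,-1],[0,0,-1],[0,0,-1],[0,0,-1]],"fingers":[-1,-1,-1,-1]}'>/dev/null;  python3 -m crank '{"linear":[[0,0,0],[0,0,0],[0,0,0],[0,0,0]],"delta_rot":[[0,0,-1],[0,0,-1],[0,0,-1],[0,0,-1]],"fingers":[-1,-1,-1,-1]}'; python3 -m crank '{"linear":[[0,0,0],[0,0,0],[0,0,0],[0,0,0]],"delta_rot":[[0,0,-0.5],[0,0,-0.5],[0,0,-0.5],[0,0,-0.5]],"fingers":[-1,-1,-1,-1]}'; python3 -c "from h import *;print(observe()['qpos'])"
```

```text
clock: 14.25
position: [0.5117, -0.1315, 0.2492]
tool_rot: [-3.14, -0.001, 2.055]
force: [-0.6, -0.1, -1.1]
grip_width: -0.0
finger_force: 0.0
clock: 14.65
position: [0.5119, -0.1315, 0.2496]
tool_rot: [-3.14, -0.0, 1.803]
force: [1.8, 0.8, 0.2]
grip_width: -0.0001
finger_force: 0.0
[-0.11748618  0.38446456  0.33809016  1.8649892  -0.15657621  0.91913397
  0.52511617]
```

```bash
python3 -m crank '{"linear":[[0,-0.01,-0.2],[0,-0.01,-0.4],[0,-0.01,-0.55],[0,-0.01,-0.654],[0,-0.01,-0.654]],"delta_rot":[[0,0,0],[0,0,0],[0,0,0],[0,0,0],[0,0,0]],"fingers":[-1,-1,-1,-1,-1]}'
python3 - <<'E'
import numpy as np
A=np.array([.592,-.152]);q=None
for th in np.r_[0,np.arange(.15,1.66,.15)]:
    a=np.radians(-166.7)+th;u=np.array([np.cos(a),np.sin(a)]);n=np.array([u[1],-u[0]])
    p=A+.075*u+.021*n
    print(round(th,2),p.round(4),"step/.25",None if q is None else ((p-q)/.25).round(3));q=p
E
```

```text
clock: 15.15
position: [0.5102, -0.1338, 0.0838]
tool_rot: [-3.136, -0.002, 1.802]
force: [-1.3, 0.1, 0.2]
grip_width: -0.0002
finger_force: 0.0
0.0 [ 0.5142 -0.1488] step/.25 None
0.15 [ 0.5146 -0.1605] step/.25 [ 0.002 -0.047]
0.3 [ 0.5167 -0.172 ] step/.25 [ 0.009 -0.046]
0.45 [ 0.5205 -0.183 ] step/.25 [ 0.015 -0.044]
0.6 [ 0.526  -0.1933] step/.25 [ 0.022 -0.041]
0.75 [ 0.5329 -0.2027] step/.25 [ 0.028 -0.038]
0.9 [ 0.5411 -0.211 ] step/.25 [ 0.033 -0.033]
1.05 [ 0.5505 -0.2179] step/.25 [ 0.038 -0.028]
1.2 [ 0.5608 -0.2234] step/.25 [ 0.041 -0.022]
1.35 [ 0.5719 -0.2272] step/.25 [ 0.044 -0.015]
1.5 [ 0.5833 -0.2294] step/.25 [ 0.046 -0.009]
1.65 [ 0.595  -0.2298] step/.25 [ 0.047 -0.002]
```

```bash
python3 -m crank '{"linear":[[0.015,-0.03,0],[0.015,-0.059,0],[0.016,-0.083,0],[0.017,-0.106,0],[0.021,-0.129,0]],"delta_rot":[[0,0,0],[0,0,0],[0,0,0.14],[0,0,0.29],[0,0,0.43]],"fingers":[-1,-1,-1,-1,-1]}'; python3 -m crank '{"linear":[[0.005,-0.023,0],[0.012,-0.045,0],[0.02,-0.067,0],[0.031,-0.088,0],[0.042,-0.108,0]],"delta_rot":[[0,0,0.14],[0,0,0.29],[0,0,0.43],[0,0,0.57],[0,0,0.71]],"fingers":[-1,-1,-1,-1,-1]}'
```

```text
clock: 15.65
position: [0.5183, -0.1673, 0.0885]
tool_rot: [3.14, 0.002, 2.028]
force: [0.1, 1.5, -0.6]
grip_width: -0.0004
finger_force: 0.9
clock: 16.15
position: [0.5287, -0.1944, 0.0885]
tool_rot: [3.141, 0.002, 2.399]
force: [-0.6, 1.3, -0.9]
grip_width: 0.0004
finger_force: 0.9
```

```bash
python3 -m crank '{"linear":[[0.014,-0.019,0],[0.028,-0.038,0],[0.044,-0.055,0],[0.061,-0.071,0],[0.08,-0.085,0]],"delta_rot":[[0,0,0.14],[0,0,0.29],[0,0,0.43],[0,0,0.57],[0,0,0.71]],"fingers":[-1,-1,-1,-1,-1]}'; python3 -m crank '{"linear":[[0.019,-0.014,0],[0.04,-0.025,0],[0.06,-0.036,0],[0.082,-0.043,0],[0.104,-0.05,0]],"delta_rot":[[0,0,0.14],[0,0,0.29],[0,0,0.43],[0,0,0.57],[0,0,0.71]],"fingers":[-1,-1,-1,-1,-1]}'
python3 - <<'E'
from h import *
print(observe()['qpos'])
f=grab_frame("scene");cv2.imwrite("pics/s2.png",cv2.resize(f["image"][180:340,220:400,::-1],None,fx=3.5,fy=3.5))
E
```

```text
clock: 16.65
position: [0.5484, -0.2159, 0.0885]
tool_rot: [-3.141, 0.002, 2.771]
force: [-1.8, 1.3, 1.0]
grip_width: 0.0004
finger_force: 0.9
clock: 17.15
position: [0.5742, -0.2287, 0.0885]
tool_rot: [-3.14, 0.001, -3.141]
force: [-2.7, 1.5, 0.9]
grip_width: 0.0003
finger_force: 0.8
[ 0.36592224  0.70984542 -0.12350381  1.73152372  0.12636064  0.70631204
  1.74706679]
```

View pics/s2.png

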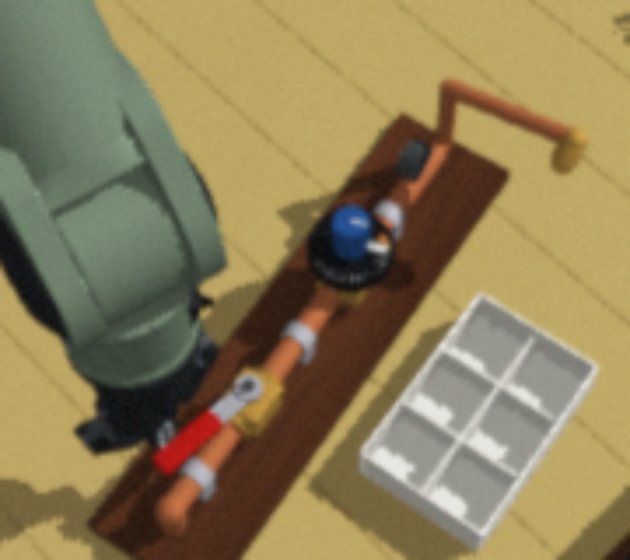

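The lever is following and is nearly in line with the pipe. A final slow push to the stop comes next.

```bash
python3 -m crank '{"linear":[[0.018,-0.004,0],[0.036,-0.007,0],[0.052,-0.01,0],[0.064,-0.01,0],[0.068,-0.01,0]],"delta_rot":[[0,0,0.1],[0,0,0.2],[0,0,0.3],[0,0,0.4],[0,0,0.42]],"fingers":[-1,-1,-1,-1,-1]}';  python3 -m crank '{"linear":[[0.004,0,0],[0.008,0,0],[0.008,0,0]],"delta_rot":[[0,0,0],[0,0,0],[0,0,0]],"fingers":[-1,-1,-1]}'
```

```text
clock: 17.7
position: [0.5909, -0.231, 0.088]
tool_rot: [-3.14, 0.0, -2.924]
force: [-5.6, -1.6, 3.8]
grip_width: 0.0001
finger_force: 2.9
clock: 18.0
position: [0.5911, -0.231, 0.0875]
tool_rot: [-3.141, -0.003, -2.927]
force: [-12.4, -1.1, 7.8]
grip_width: -0.0004
finger_force: 6.4
```

The force climbed to 12 N with no further motion, so the lever is on its stop. Backing away and checking.

```bash
python3 -m crank '{"linear":[[-0.06,-0.01,0],[-0.16,-0.03,0],[-0.16,-0.03,0.3],[-0.16,-0.03,0.6],[-0.16,-0.03,0.7]],"delta_rot":[[0,0,0],[0,0,0],[0,0,0],[0,0,0],[0,0,0]],"fingers":[-1,-1,-1,-1,-1]}'; python3 -m crank '{"linear":[[-0.3,-0.4,0],[-0.3,-0.4,0],[-0.3,-0.4,0],[-0.3,-0.4,0]],"delta_rot":[[0,0,0],[0,0,0],[0,0,0],[0,0,0]],"fingers":[-1,-1,-1,-1]}'
python3 - <<'E'
from h import *
f=grab_frame("top");
m=mask(f,(0,150,100),(4,255,255),(375,205,450,265))|mask(f,(175,150,100),(180,255,255),(375,205,450,265))
y,x=np.nonzero(m);P=plane(f,np.c_[x,y],.0795)[:,:2];v=np.linalg.svd(P-P.mean(0))[2][0];print(P.mean(0),v,len(x))
a=cv2.resize(f["image"][170:280,260:450,::-1],None,fx=4,fy=4,interpolation=2);cv2.imwrite("pics/t3.png",a)
E
```

```text
clock: 18.5
position: [0.5525, -0.2375, 0.2396]
tool_rot: [-3.141, 0.001, -2.926]
force: [0.7, 0.2, -0.2]
grip_width: 0.0002
finger_force: 0.0
clock: 18.9
position: [0.4751, -0.3412, 0.2378]
tool_rot: [-3.139, -0.0, -2.932]
force: [-0.7, 0.2, 0.6]
grip_width: -0.0001
finger_force: 0.0
[ 0.60719033 -0.21459957] [-0.23120174  0.97290583] 137
```

View pics/t3.png

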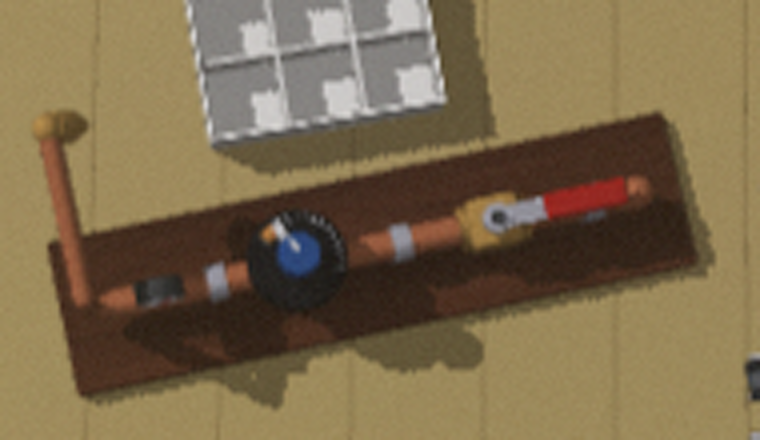

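The lever lies in line with the pipe (turned about 1.57 rad), the tab is against the pin, and the robot is clear.

```bash
python3 -c "from workcell import bot;print(bot.job_done())"
```

```text
the job is handed in; nothing more can be done
None
```

The job is handed in: the knob's tab rests on the stop pin after a light press (about 4–6 N estimated by feel), the lever is fully open in line with the pipe, and the robot is clear of everything; no verdict came back, and the ring's rim travel was not measured.

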